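# Set the pencil sharpener's hole dial for the fat pencil

### The arm

A 6-joint arm with a two-finger parallel gripper is mounted at the origin on the work surface. World frame = base frame: x ahead of the robot, y to its left, z up, the work surface at z = 0. Lengths are in mm, angles in rad, forces in N, time in s.
With the tool pointing down it reaches from about 225 to 875 mm from the base axis. Payload 3.4 kg.
Tool frame: the origin (TCP) lies between the finger pads; the fingertips stand 8 mm ahead of it and the grasp point (between the pads) lies 11 mm behind it; z points along the fingers, y is the line along which they close (so a half turn about z gives the same grasp; the last joint's range is limited). The gripper opens to 85 mm and grips with 20 to 120 N. Pads are 22 mm wide; open, the fingers measure 114 mm over their backs; the gripper's body (76 mm by 85 mm) begins 54 mm behind the grasp point. The pads swing forward as they close: fully open they stand 13 mm farther back than shut.
Start: joints at [-0.121, 0.276, 1.505, -0, 1.361, -0.121], TCP at [575.032, -0.009, 239.328] pointing down, gripper open.
Joint ranges: [-2.89, 2.89], [-0.75, 2.08], [0.22, 2.7], [-1.18, 4.32], [0.11, 2.71], [-2.7, 2.7]. Speed limits (rad/s): [2.57, 2.57, 3.14, 3.14, 3.14, 3.14].

### API

Orientations are given as a rotation vector (axis times angle).
In Python, from workcell import * gives the robot as it stands.
- The arm moves only by the tool carry_out, never from a script. Its argument "series" is a list of rows, each an object of numbers: "x", "y", "z": the shift along the tool's x, y, z in cm; "twist": the turn about the tool's z in rad; "gripper": the opening, from 0 (shut) to 1 (fully open). A call has 1 to 10 rows; each row is the pose to reach, as a shift and turn from the pose commanded when the call began, along the tool's axes at that moment; what a row does not reach only later rows make up. A row lasts 1/8 s, in which the tool goes at most 62.5 mm and 10.7 degrees, less where a joint would pass 70% of its speed; a pose out of reach is approached as far as the arm can. A call with a gripper value outside its range is refused whole. The fingers move at their own pace and stop on an object; "grip_force" is the grip in N (left out, the last holds). Time passes only in rows, so rows that repeat a pose let the fingers close. It gives the time, the measured TCP pose, the force, the opening and the grip force at its end, in the units of the state.
- get_state(): the state, without advancing time (a new reading comes with each control period).
- read_camera(name): name is "scene" or "side" or "wrist"; returns the picture (420x560x3 uint8, red, green, blue); there is no depth.
- calibration(name): a dict with "fx", "fy", "cx", "cy" (pixels), "R" (3x3) and "t" (3): a world point X has camera coordinates R X + t. Camera axes: x right, y down, z forward; pixel columns grow to the right and rows downward; lengths in mm; the calibration is good to about 2 mm. A picture is of the moment at which its call begins: read the wrist's pose just before it. calibration takes no time and is no camera call; for the wrist camera it gives the pose at the moment of the call.
- finish_job(): hands the job in; it is judged then, once.
Trained networks look in the newest picture that a camera, given by its name, has taken for a name from the list of things; names that differ only in an ending like _2 or _b are one class to them, and where a whole thing is asked for, a point or a joint stands for the part that bears it (a point fixed in the world has none). Each returns a list of dicts, best first, with "confidence" (0 to 1); they miss things now and then, are a little off and sometimes report something else, mostly with a low value. They report only what shows in the picture. A call takes as long as a camera call.
- regions_of(camera, thing): "region" (420x560 bool, what is visible of it) and "at" ([column, row] in pixels, amid what is visible of it).
The state is a dict: "time": time; "qpos": joint angles; "qd": joint speeds; "joint_torque": joint torques, N m; "ee_pos": TCP position; "eef_rot": TCP orientation; "force": force on the tool from outside, world axes, zero at the start; "torque": the same for the moment, N m; "width": finger opening in mm; "gripper_force": force on a finger pad.
Only numpy, scipy, OpenCV 4.12 (cv2) and the standard library are available. Lean on these libraries where they do the work, as an engineer would, in place of code of your own. Each camera call takes 0.05 s, during which the arm holds its last target. There are 200 camera calls.

### The job

The fat drawing pencil on the bench only fits the largest hole of the crank pencil sharpener, which is set to a smaller one. With a fingertip, flick the edge of the sharpener's hole dial round by as many clicks as it takes for its largest hole to click in at the bottom, above the pointer and in front of the cutter, then take the hand away. Use a light touch, do not take the dial between the fingers, and leave the crank, the pencil and the other things on the bench as they are.

Things in the scene. Friction and masses are not known exactly. Their poses are not given: they have to be found in the camera images.
- sharpener: Crank pencil sharpener on a round suction foot 100 mm across, fixed to the bench. Origin: centre of the foot's underside. +z up; +x level, to the dial side (roughly away from the robot); +y is right for someone facing the dial. Its head, a drum with the dial on the front end, leans back: the dial's face looks forward and 0.4 rad (23 degrees) upward. Nothing but the dial is higher than 128 mm.
- dial (a joint): Angle of the hole dial, rad: 0 (or any multiple of 2 pi) with the largest hole at the bottom; grows counter-clockwise as seen facing the dial (its top moves to the sharpener's -y). Turns endlessly both ways and clicks at multiples of pi/3, held by a spring ball (about 3 N at a lobe); pushed past half-way it snaps to the next click once free. Starts 2, 3 or 4 clicks off.
- dial_centre (a point): Centre of the dial (on its axis, half-way through its 10 mm thickness), 30 mm ahead of the sharpener's origin, 118 mm above the bench. Rim radius 22.5 mm; six lobes, 7 mm wide, stand out from it to 31.5 mm (round ends of radius 3.5 mm, centred 28 mm from the axis), with open hollows between. On a click a hollow is at the top, with lobes 30 degrees to either side of it.
- largest_hole (a point): Centre of the largest of the dial's six through holes, 14 mm wide; the others, in order round the dial, are 10, 9, 8, 7 and 6 mm. All lie 14 mm from the dial's axis, each in the middle between two lobes. The point is half-way through the dial's thickness and turns with it.
- feed_point (a point): Where a pencil is fed in: on the cutter's axis, in the dial's mid-plane, 14 mm below the dial's centre in that plane (the bottom of the ring of holes), above the small pointer with a white line; fixed to the sharpener. The hole that stands here is the one in use.
- crank_grip (a point): The middle of the black handle of the crank behind the sharpener, 40 mm from the crank's axis, hanging at or to one side below it; the crank turns with little effort and is to be left as it is.
- fat_pencil: Black round drawing pencil, 13 mm thick and 175 mm long, lying on the bench in front of the sharpener. Origin on the bench under the middle of its length; it lies along its x axis. Loose.
- brush_jar: White pot, 68 mm across and 95 mm high, with brushes and handles that reach up to about 225 mm, beside the sharpener on its +y side. Origin at the centre of its underside. Loose.
- eraser: White eraser, 58 x 23 x 13 mm, lying on the bench on the sharpener's -y side. Origin at the centre of its underside. Loose.
- gouge: Lino gouge, 120 mm long, with a pear-shaped wooden handle 28 mm thick and a steel blade, lying on the bench on the sharpener's -y side. Origin on the bench under its middle. Loose.

How it is judged:
By the outcome, as a careful person would: the job done as asked, in the order asked, and still so for the second after the job is handed in, with the robot touching nothing.
It also fails if it takes over 45 s, if anything falls off the work surface, if the arm or the gripper's body presses on something with over 40 N, if the wrist force passes 120 N, or if a joint passes its speed limit or range.

## Working session

There is one attempt and no reset: what is moved stays moved. The work goes in short steps, Python scripts to look and compute and a tool call to move; the robot and the scene stay as the last step left them, time stands still between calls to the robot, and variables do not carry over. Pictures are saved under pics/ and viewed, at most 12 in all, crops included, and the job is handed in when it is done.

Besides the shell and the picture viewer there is one more tool, called after ">>>" by a JSON object that holds its "fn" and its "kwargs", one argument or row to a line. carry_out: Moves the arm, as the interface text tells. Its arguments: {"type":"object","properties":{"series":{"type":"array"},"grip_force":{"type":"number"}},"required":["series"]}

```bash
mkdir -p pics; ls
cat > h.py <<'E'
from workcell import *
import numpy as np, cv2
from scipy.spatial.transform import Rotation as Ro
def save(n,img): cv2.imwrite('pics/'+n+'.png',cv2.cvtColor(np.ascontiguousarray(img),cv2.COLOR_RGB2BGR))
def proj(c,X):
    X=np.atleast_2d(X); p=X@np.array(c['R']).T+np.array(c['t'])
    return np.c_[c['fx']*p[:,0]/p[:,2]+c['cx'],c['fy']*p[:,1]/p[:,2]+c['cy']]
def ray(c,uv):
    R=np.array(c['R']);t=np.array(c['t']);d=R.T@np.array([(uv[0]-c['cx'])/c['fx'],(uv[1]-c['cy'])/c['fy'],1]);return -R.T@t,d/np.linalg.norm(d)
E
python3 - <<'E'
from h import *
print(get_state())
a=read_camera('scene');b=read_camera('side')
ims=[]
for n in('scene','side'):
    c=calibration(n);print(n,c['fx'],ray(c,(280,210)))
    for th in('sharpener','dial','crank_grip','brush_jar','fat_pencil','eraser','gouge'):
        print(th,[(np.round(r['at']).tolist(),round(r['confidence'],2),int(r['region'].sum())) for r in regions_of(n,th)[:2]])
save('s1',a);save('d1',b)
E
```

```text
pics
{'time': 0.0, 'qpos': array([-1.20986284e-01,  2.76557117e-01,  1.50616871e+00,  1.74503765e-06,
        1.36068998e+00, -1.21023914e-01]), 'qd': array([0.00038149, 0.00010813, 0.00088069, 0.00034969, 0.00031208,
       0.00049696]), 'joint_torque': array([ 6.20495921e-04, -4.16768074e+01, -2.45808578e+01, -1.52056768e-04,
        1.11346930e-02,  1.69860516e-05]), 'ee_pos': array([5.74467856e+02, 6.78083538e-02, 2.38447125e+02]), 'eef_rot': array([-2.22038406e+00, -2.22046680e+00,  1.76284770e-03]), 'force': array([ 1.04772234, -0.86555699, -0.96724608]), 'torque': array([-0.01271906,  0.0280234 , -0.02360381]), 'gripper_force': 0.0, 'width': 85.4602646710391}
scene 403.8964545103847 (array([864.24552639, 224.62222107, 757.41415963]), array([-0.41167156, -0.24600763, -0.8775003 ]))
sharpener [([286.0, 196.0], 0.96, 2483)]
dial [([274.0, 187.0], 0.72, 536)]
crank_grip []
brush_jar [([347.0, 231.0], 0.63, 2039), ([273.0, 184.0], 0.43, 539)]
fat_pencil [([250.0, 248.0], 0.79, 492)]
eraser [([218.0, 184.0], 0.53, 82)]
gouge []
side 427.90533812877806 (array([ 467.95900745, -556.83591569,  573.77005843]), array([ 0.07622555,  0.78125878, -0.61953562]))
sharpener [([260.0, 244.0], 0.76, 3960)]
dial [([277.0, 215.0], 0.76, 479)]
crank_grip [([231.0, 250.0], 0.49, 208)]
brush_jar [([259.0, 243.0], 0.69, 3834), ([272.0, 181.0], 0.6, 1803)]
fat_pencil [([324.0, 263.0], 0.77, 512)]
eraser [([276.0, 326.0], 0.61, 512), ([280.0, 215.0], 0.58, 473)]
gouge [([175.0, 321.0], 0.65, 689)]
```

Run:
```python
from h import *
a=read_camera('scene');b=read_camera('side')
A=cv2.resize(a[120:290,190:400],None,fx=1.9,fy=1.9*1,interpolation=3)
B=cv2.resize(b[150:350,150:350],None,fx=1.9,fy=1.9,interpolation=3)
h=max(A.shape[0],B.shape[0]);o=np.zeros((h,A.shape[1]+B.shape[1],3),np.uint8);o[:A.shape[0],:A.shape[1]]=A;o[:B.shape[0],A.shape[1]:]=B
save('m1',o);print(o.shape)
```

```text
(380, 779, 3)
```

View pics/m1.png

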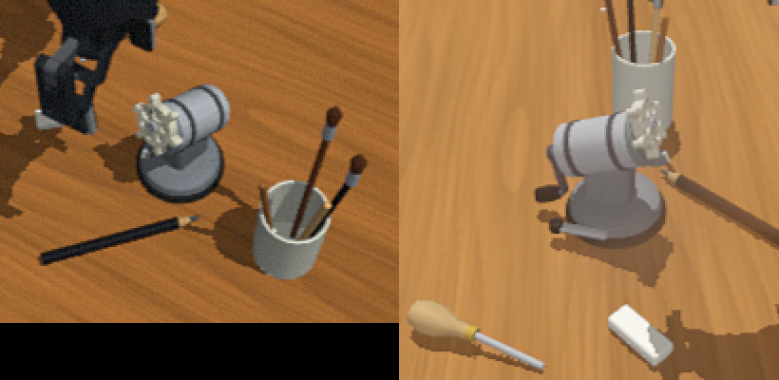

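View pics/s1.png

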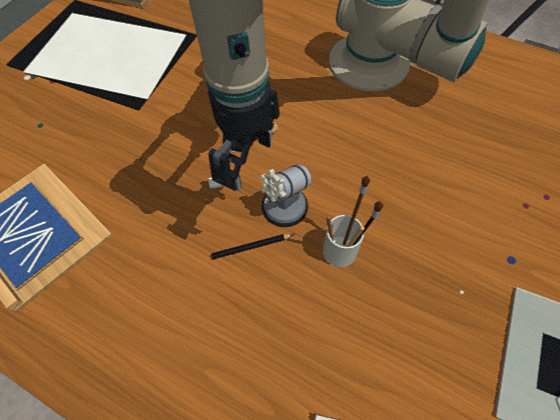

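Scene: the sharpener's cream dial is at about (274,187), its foot at (285,210), and the jar at (343,240). The side view shows the dial at (277,215), the eraser and gouge towards the near side, and the crank hanging behind. Next: triangulate, and check what the wrist camera sees.

```bash
cat >> h.py <<'E'
def tri(c1,p1,c2,p2):
    A=[];b=[]
    for c,p in((c1,p1),(c2,p2)):
        o,d=ray(c,p);M=np.eye(3)-np.outer(d,d);A.append(M);b.append(M@o)
    return np.linalg.lstsq(np.vstack(A),np.hstack(b),rcond=None)[0]
def onz(c,p,z):
    o,d=ray(c,p);return o+d*(z-o[2])/d[2]
E
python3 - <<'E'
from h import *
w=read_camera('wrist');save('w1',w)
a=read_camera('scene');b=read_camera('side')
cs=calibration('scene');cd=calibration('side');cw=calibration('wrist')
print('wristcam',ray(cw,(280,210)),cw['fx'],proj(cw,[575,0,231]))
print('dial',tri(cs,regions_of('scene','dial')[0]['at'],cd,regions_of('side','dial')[0]['at']))
print('foot',onz(cs,(285,209.5),5),onz(cd,(263.7,259),5))
print('jar top',onz(cs,(343.7,230),95),onz(cd,(278.5,176),95))
print('jar bot',onz(cs,(341,252),0))
print('eraser',onz(cd,(276,326),5),'gouge',onz(cd,(175,321),10))
E
```

```text
wristcam (array([574.66704361,  77.65797374, 375.0050937 ]), array([-0.00806568, -0.31437758, -0.94926376])) 291.72019706909714 [[282.96662138 261.62135223]]
dial [524.13064959   8.52569567 114.09760591]
foot [505.1416983   22.43696779   5.        ] [495.11907233  14.92354887   5.        ]
jar top [534.60089861 160.67923037  95.        ] [533.08473588 156.92859611  95.        ]
jar bot [534.76209895 167.32157075   0.        ]
eraser [ 506.57260724 -136.71493435    5.        ] gouge [ 347.01875438 -119.00418424   10.        ]
```

View pics/w1.png

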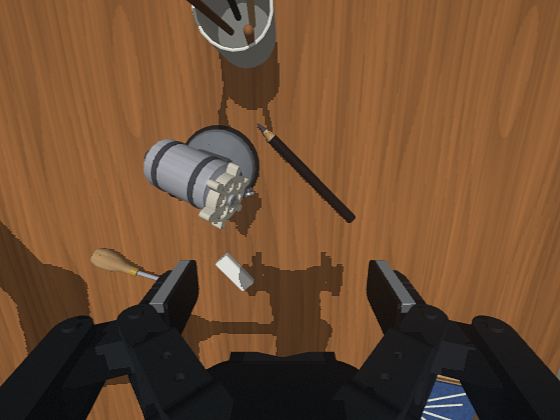

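Wrist view: the dial is at (228,195) with its holes visible, facing right and down (+x, −y). The foot is at (222,163), the jar is at the top, and the pencil is clear to the right. I'll fit the pose using the dial masks and rectify its face.

```bash
cat >> h.py <<'E'
from scipy.optimize import minimize
def frame(yaw):
    f=np.array([np.cos(yaw),np.sin(yaw),0]);z=np.array([0,0,1.]);y=np.cross(z,f)  # sharpener x,y axes
    n=f*np.cos(.4)+z*np.sin(.4);u=z*np.cos(.4)-f*np.sin(.4)
    return f,y,n,u      # facing dial, right = +y
def outline():
    m=np.zeros((800,800),np.uint8);cv2.circle(m,(400,400),225,1,-1)
    for k in range(6):
        a=np.radians(30+60*k);d=np.array([np.sin(a),-np.cos(a)])
        p=400+280*d;cv2.line(m,(400,400),tuple(int(v) for v in p),1,70)
        cv2.circle(m,tuple(int(v) for v in p),35,1,-1)
    c=max(cv2.findContours(m,0,cv2.CHAIN_APPROX_SIMPLE)[0],key=len)[:,0,:]
    return (c[::4]-400)/10*[1,-1]
OUT=outline()
def dialmask(c,p,S=4):
    x,y,yaw=p;f,yy,n,u=frame(yaw);C=np.array([x,y,118.]);m=np.zeros((420*S,560*S),np.uint8)
    for s in np.linspace(-5,5,5):
        q=proj(c,C+OUT[:,:1]*yy+OUT[:,1:]*u+s*n);cv2.fillPoly(m,[np.int32(q*S)],1)
    return cv2.resize(m.astype(np.float32),(560,420),interpolation=cv2.INTER_AREA)
def fit(cams,masks,p0):
    # per-camera small image offsets are absorbed as 2 px shifts
    nc=len(cams)
    def cost(v):
        e=0
        for i,(c,m) in enumerate(zip(cams,masks)):
            c=dict(c);c['cx']+=v[3+2*i];c['cy']+=v[4+2*i]
            d=dialmask(c,(v[0],v[1],v[2]/50));inter=np.minimum(d,m).sum();e+=1-inter/(d.sum()+m.sum()-inter)
        return e+0.002*np.sum(np.square(v[3:]))
    best=min((minimize(cost,np.r_[p0[0],p0[1],50*(p0[2]+dy),np.zeros(2*nc)],method='Nelder-Mead',options=dict(maxfev=500,initial_simplex=None)) for dy in(-.15,.0,.15)),key=lambda r:r.fun)
    return best
def rectify(img,c,p,S=6):
    f,yy,n,u=frame(p[2]);C=np.array([p[0],p[1],118.])+5*n
    g=np.array([[-36,36],[36,36],[36,-36],[-36,-36]],float)
    q=np.float32(proj(c,C+g[:,:1]*yy+g[:,1:]*u));L=72*S
    return cv2.warpPerspective(img,cv2.getPerspectiveTransform(q,np.float32([[0,0],[L,0],[L,L],[0,L]])),(L,L),flags=cv2.INTER_CUBIC)
E
cat > m.py <<'E'
from h import *
import sys,pickle
cams=[];ms=[];imgs=[]
for n in ('wrist','scene','side'):
    c=calibration(n);im=np.mean([read_camera(n).astype(float) for _ in range(3)],0).astype(np.uint8)
    r=regions_of(n,'dial')
    if not r: print('none',n);continue
    print(n,r[0]['confidence'],r[0]['at'],r[0]['region'].sum())
    cams.append(c);ms.append(r[0]['region'].astype(np.float32));imgs.append(im)
b=fit(cams,ms,(524,8.5,-.42));print(b.fun,np.round(b.x[:2],1),b.x[2]/50,np.round(b.x[3:],1))
o=[]
for i in range(min(2,len(cams))):
    c=dict(cams[i]);c['cx']+=b.x[3+2*i];c['cy']+=b.x[4+2*i]
    o.append(rectify(imgs[i],c,(b.x[0],b.x[1],b.x[2]/50),5))
save(sys.argv[1],np.hstack(o))
E
python3 m.py r1
```

```text
wrist 0.69 [226.1, 196.1] 1792
scene 0.73 [274.9, 186.1] 505
side 0.58 [276.9, 215.9] 506
0.3372902872284799 [523.6   5.7] -0.3160166852236685 [ 0.  0. -0.  0.  0.  0.]
```

View pics/r1.png

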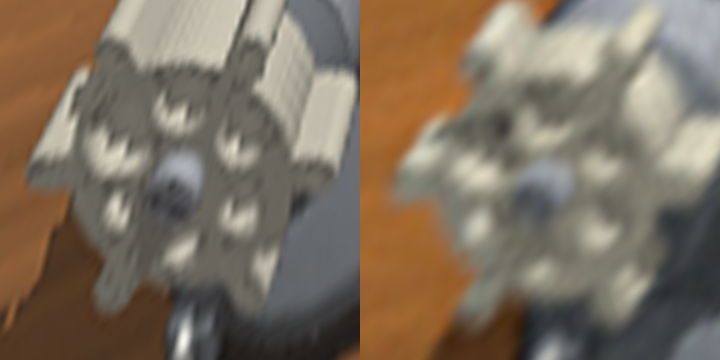

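The rectified wrist image shows the hub at (178,185) and the holes around it. The biggest is at upper left (118,150), and sizes fall clockwise from there to the smallest at lower left (118,212). That means 2 clicks counter-clockwise, with the top moving to −y. I'll close the gripper and confirm from nearer the front.

>>> {"fn": "carry_out", "kwargs": {
  "series": [
    {"x":-2,"y":1.2,"z":1,"twist":0.1,"gripper":0},
    {"x":-4,"y":2.4,"z":3,"twist":0.2,"gripper":0},
    {"x":-6,"y":3.6,"z":5,"twist":0.3,"gripper":0},
    {"x":-7.3,"y":4.8,"z":7,"twist":0.35,"gripper":0},
    {"x":-7.3,"y":4.8,"z":7,"twist":0.35,"gripper":0},
    {"x":-7.3,"y":4.8,"z":7,"twist":0.35,"gripper":0},
    {"x":-7.3,"y":4.8,"z":7,"twist":0.35,"gripper":0}
  ],
  "grip_force": 20
}}

```text
time: 2.62
ee_pos: [623.2, -72.3, 170.4]
eef_rot: [2.572, 1.802, 0.002]
force: [-0.7, 0.3, 0.5]
width: 0.2
gripper_force: 0.0
```

```bash
sed -i 's/np.zeros(2\*nc)\],method/np.full(2*nc,.3)],method/; s/maxfev=500/maxfev=1500/' h.py; python3 m.py r2
python3 - <<'E'
from h import *
save('w2',read_camera('wrist'));s=get_state();print(s['ee_pos'],s['eef_rot'],s['force'],s['width'])
E
```

```text
wrist 0.61 [93.4, 173.8] 5449
scene 0.73 [277.5, 185.2] 492
side 0.96 [279.1, 214.9] 457
0.30508977928884745 [522.8   6. ] -0.30708445330070083 [0.3 0.4 0.3 0.4 0.3 0.4]
[623.04446961 -73.02011644 169.29144246] [2.57430762e+00 1.80070329e+00 8.85946093e-05] [-0.98878606  0.46603523 -0.08207967] -0.032690582585281736
```

View pics/r2.png

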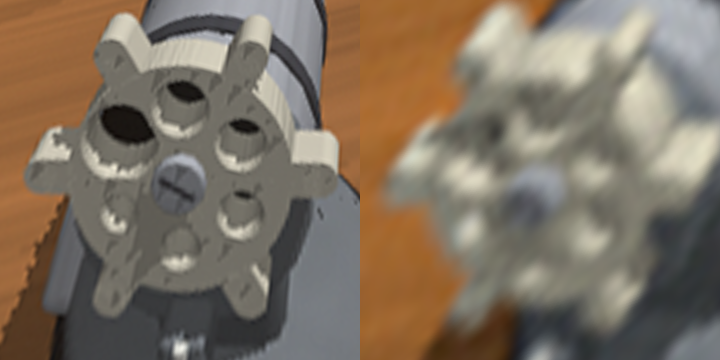

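View pics/w2.png

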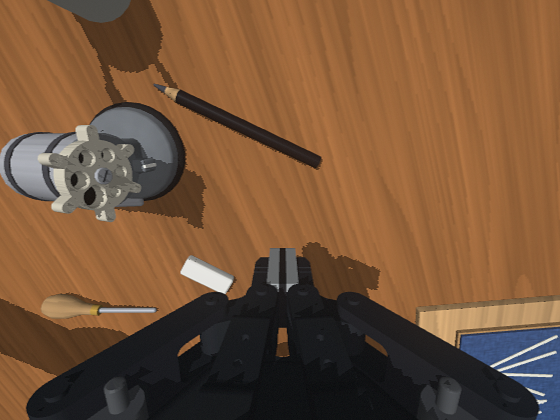

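The closer view is clear: the largest (black) hole is at upper left of the hub, and sizes fall clockwise to the smallest at lower left. So it's two clicks with the dial's top moving to −y. The shut fingertips are at (283,250), a pair about 14 mm thick. Next: check how far they reach ahead of the TCP and work out the targets.

```bash
cat > t.py <<'E'
from h import *
s=get_state();R=Ro.from_rotvec(s['eef_rot']).as_matrix();c=calibration('wrist');e=s['ee_pos']
f,yy,n,u=frame(-.31);C=np.array([523.3,5.8,118])
def to(sd,tip,fo=-10): return np.round(R.T@(C+fo*f+sd*yy+np.array([0,0,tip+8-118])-e)/10,2)
E
python3 - <<'E'
from t import *
for z in(0,8,21):print(z,proj(c,[e+R@np.array([dx,dy,z]) for dx,dy in((11,-7),(-11,-7),(11,7))]).round())
print('R',R.round(2),'above',to(40,175),to(40,142),to(10,142),proj(c,C))
E
```

```text
0 [[269. 250.]
 [270. 287.]
 [297. 250.]]
8 [[270. 243.]
 [271. 279.]
 [296. 243.]]
21 [[271. 234.]
 [271. 268.]
 [295. 234.]]
R [[ 0.34  0.94  0.  ]
 [ 0.94 -0.34  0.  ]
 [ 0.    0.   -1.  ]] above [  7.94 -13.23  -1.37] [  7.94 -13.23   1.93] [  4.94 -13.11   1.93] [[ 97.27073449 174.57127378]]
```

>>> {"fn": "carry_out", "kwargs": {
  "series": [
    {"x":1.5,"y":-2.5,"z":-1.4,"gripper":0},
    {"x":3,"y":-5.5,"z":-1.4,"gripper":0},
    {"x":5,"y":-8.5,"z":-1.4,"gripper":0},
    {"x":7,"y":-11.5,"z":-1.4,"gripper":0},
    {"x":8,"y":-13.2,"z":-1.4,"gripper":0},
    {"x":8,"y":-13.2,"z":0,"gripper":0},
    {"x":8,"y":-13.2,"z":1,"gripper":0},
    {"x":8,"y":-13.2,"z":1.9,"gripper":0},
    {"x":8,"y":-13.2,"z":1.9,"gripper":0}
  ]
}}

```text
schema error: expected keys x, y, z, twist, gripper
```

Run:
```python
from t import *
w=read_camera('wrist');a=read_camera('side')
print(s['time'],e,s['force'],to(10,142))
A=cv2.resize(w[120:360,160:420],None,fx=1.5,fy=1.5,interpolation=3);B=cv2.resize(a[150:290,210:350],None,fx=2.57,fy=2.57,interpolation=3)[:360]
save('c3',np.hstack([A,B]))
```

```text
3.275 [623.04446961 -73.02011644 169.29144246] [-0.98878606  0.46603523 -0.08207967] [  4.94 -13.11   1.93]
```

View pics/c3.png

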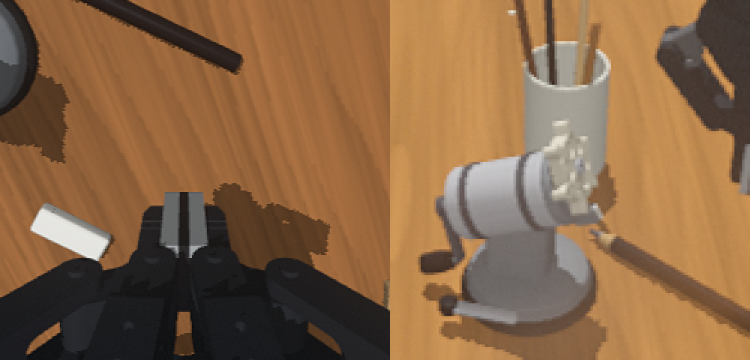

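The move was refused because the rows lacked `twist`, so this picture shows the arm where it was: tip at crop (183,192–245), dial untouched. I'll resend it with all the keys.

>>> {"fn": "carry_out", "kwargs": {
  "series": [
    {"x":1.5,"y":-2.5,"z":-1.4,"twist":0,"gripper":0},
    {"x":3,"y":-5.5,"z":-1.4,"twist":0,"gripper":0},
    {"x":5,"y":-8.5,"z":-1.4,"twist":0,"gripper":0},
    {"x":7,"y":-11.5,"z":-1.4,"twist":0,"gripper":0},
    {"x":8,"y":-13.2,"z":-1.4,"twist":0,"gripper":0},
    {"x":8,"y":-13.2,"z":0,"twist":0,"gripper":0},
    {"x":8,"y":-13.2,"z":1,"twist":0,"gripper":0},
    {"x":8,"y":-13.2,"z":1.9,"twist":0,"gripper":0},
    {"x":8,"y":-13.2,"z":1.9,"twist":0,"gripper":0}
  ]
}}

```text
time: 4.5
ee_pos: [526.3, 46.7, 148.9]
eef_rot: [-2.574, -1.799, 0.003]
force: [0.7, -0.2, -0.4]
width: -0.2
gripper_force: 0.0
```

Run:
```python
from t import *
w=read_camera('wrist');a=read_camera('side')
print(s['time'],e,s['force'],to(10,142))
A=cv2.resize(w[120:360,160:420],None,fx=1.5,fy=1.5,interpolation=3);B=cv2.resize(a[150:290,210:350],None,fx=2.57,fy=2.57,interpolation=3)[:360]
save('c4',np.hstack([A,B]))
```

```text
4.5 [526.26012494  46.73391181 148.92871419] [ 0.67466156 -0.22750108 -0.40506809] [-2.99  0.09 -0.1 ]
```

View pics/c4.png

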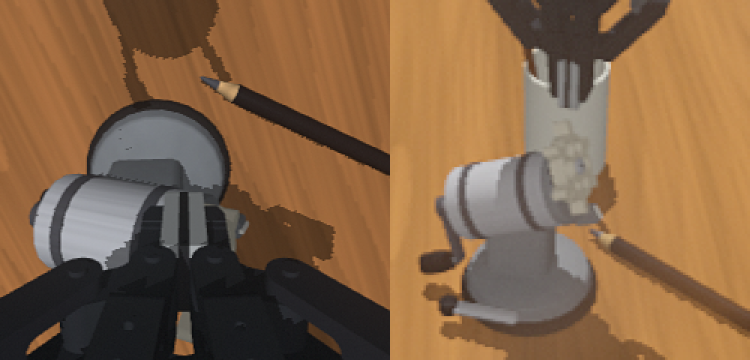

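The tip is beyond the dial's +y shoulder at rim height, in line with its top, and nothing is touched yet. First flick.

>>> {"fn": "carry_out", "kwargs": {
  "series": [
    {"x":-0.8,"y":0,"z":0,"twist":0,"gripper":0},
    {"x":-1.3,"y":0,"z":0,"twist":0,"gripper":0},
    {"x":-1.8,"y":0,"z":0,"twist":0,"gripper":0},
    {"x":-2.2,"y":0,"z":0,"twist":0,"gripper":0},
    {"x":-2.6,"y":0,"z":-0.1,"twist":0,"gripper":0},
    {"x":-3.0,"y":0,"z":-0.2,"twist":0,"gripper":0},
    {"x":-3.0,"y":0,"z":-0.2,"twist":0,"gripper":0}
  ]
}}

```text
time: 5.48
ee_pos: [515.6, 19.3, 153.9]
eef_rot: [-2.574, -1.8, -0.001]
force: [-2.8, 2.3, 10.0]
width: -0.1
gripper_force: 3.5
```

>>> {"fn": "carry_out", "kwargs": {
  "series": [
    {"x":0,"y":0,"z":-1.5,"twist":0,"gripper":0},
    {"x":1,"y":0.5,"z":-3,"twist":0,"gripper":0},
    {"x":1,"y":3,"z":-3,"twist":0,"gripper":0},
    {"x":0,"y":6,"z":-3,"twist":0,"gripper":0},
    {"x":-2,"y":9,"z":-3,"twist":0,"gripper":0},
    {"x":-4,"y":12,"z":-2.5,"twist":0,"gripper":0},
    {"x":-5,"y":13,"z":-2,"twist":0,"gripper":0},
    {"x":-5,"y":13,"z":-2,"twist":0,"gripper":0}
  ]
}}

```text
time: 6.48
ee_pos: [620.6, -72.8, 171.8]
eef_rot: [-2.574, -1.798, 0.002]
force: [-0.9, 0.2, 0.6]
width: 0.3
gripper_force: 0.0
```

Run:
```python
from t import *
w=read_camera('wrist');print(s['time'],e,s['force'],proj(c,C))
p=(523.3,5.8,-.31);save('v5',rectify(w,c,p,5))
print('next',to(40,175),to(40,142))
```

```text
6.475 [620.55131455 -72.77375723 171.76641351] [-0.91137874  0.22163484  0.59022117] [[103.32887723 173.07562717]]
next [  7.99 -13.    -1.1 ] [  7.99 -13.     2.2 ]
```

View pics/v5.png

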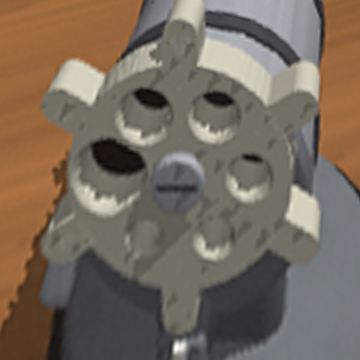

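The rectified view shows one lobe straight up at (182,25) and the largest hole at the left (108,175). The dial sits about half-way, roughly 30° round. I'll check numerically whether it's still creeping.

```bash
cat > ang.py <<'E'
from t import *
def ang():
    w=read_camera('wrist');s=get_state()['time'];r=regions_of('wrist','dial')
    m=rectify(r[0]['region'].astype(np.float32),calibration('wrist'),(523.3,5.8,-.31),5)
    # template match: lower half only (no extrusion visible there)
    yy_,xx=np.mgrid[0:360,0:360];low=(yy_>170)
    best=max(((np.minimum(T,m)[low].sum()/np.maximum(T,m)[low].sum(),a,dx,dy) for a in range(-30,31,2) for dx in(-6,0,6) for dy in(-6,0,6) for T in [tm(a,dx,dy)]))
    # largest dark/hole cue
    return s,best
def tm(a,dx,dy):
    t=np.radians(a);P=OUT@np.array([[np.cos(t),np.sin(t)],[-np.sin(t),np.cos(t)]])
    m=np.zeros((360,360),np.uint8);cv2.fillPoly(m,[np.int32(np.c_[180+dx+5*P[:,0],180+dy-5*P[:,1]])],1);return m.astype(np.float32)
if __name__=='__main__':
    print(ang());print(ang())
    print([(r['at'],r['confidence'],int(r['region'].sum())) for r in regions_of('wrist','largest_hole')[:2]])
E
python3 ang.py
```

```text
(6.575, (np.float32(0.8940646), -30, 0, -6))
(6.675, (np.float32(0.89626163), -30, 0, 0))
[([98.7, 174.4], 0.68, 5419)]
```

It's resting at half-way, so the tip rode up the lobe when I raised it. I'll push the same lobe on, a little lower and further, without rising.

>>> {"fn": "carry_out", "kwargs": {
  "series": [
    {"x":2,"y":-3,"z":-1.1,"twist":0,"gripper":0},
    {"x":4,"y":-7,"z":-1.1,"twist":0,"gripper":0},
    {"x":6,"y":-11,"z":-1.1,"twist":0,"gripper":0},
    {"x":6.8,"y":-13,"z":-1.1,"twist":0,"gripper":0},
    {"x":6.8,"y":-13,"z":0.5,"twist":0,"gripper":0},
    {"x":6.8,"y":-13,"z":1.6,"twist":0,"gripper":0},
    {"x":6.8,"y":-13,"z":2.3,"twist":0,"gripper":0},
    {"x":6.8,"y":-13,"z":2.3,"twist":0,"gripper":0}
  ]
}}

```text
time: 7.78
ee_pos: [522.4, 35.8, 148.7]
eef_rot: [-2.574, -1.8, 0.001]
force: [-0.5, 0.7, 0.0]
width: 0.0
gripper_force: 0.0
```

>>> {"fn": "carry_out", "kwargs": {
  "series": [
    {"x":-0.5,"y":0,"z":0,"twist":0,"gripper":0},
    {"x":-1.0,"y":0,"z":0,"twist":0,"gripper":0},
    {"x":-1.3,"y":0,"z":0,"twist":0,"gripper":0},
    {"x":-1.6,"y":0,"z":0,"twist":0,"gripper":0},
    {"x":-1.8,"y":0,"z":0,"twist":0,"gripper":0},
    {"x":-2.0,"y":0,"z":0,"twist":0,"gripper":0}
  ]
}}

```text
time: 8.52
ee_pos: [515.6, 17.7, 149.8]
eef_rot: [-2.574, -1.8, -0.002]
force: [-1.0, 2.8, 5.7]
width: 0.1
gripper_force: 2.2
```

>>> {"fn": "carry_out", "kwargs": {
  "series": [
    {"x":0,"y":0,"z":-1.5,"twist":0,"gripper":0},
    {"x":1,"y":0.5,"z":-3,"twist":0,"gripper":0},
    {"x":1,"y":3,"z":-3,"twist":0,"gripper":0},
    {"x":0,"y":6,"z":-3,"twist":0,"gripper":0},
    {"x":-2,"y":9,"z":-3,"twist":0,"gripper":0},
    {"x":-4,"y":12,"z":-2.5,"twist":0,"gripper":0},
    {"x":-5,"y":13,"z":-2,"twist":0,"gripper":0},
    {"x":-5,"y":13,"z":-2,"twist":0,"gripper":0}
  ]
}}

```text
time: 9.52
ee_pos: [619.9, -74.5, 168.8]
eef_rot: [-2.574, -1.798, 0.002]
force: [-0.4, -0.5, 0.2]
width: 0.2
gripper_force: 0.0
```

```bash
python3 ang.py
python3 - <<'E'
from t import *
w=read_camera('wrist');s=get_state();print(s['time'],e)
g=cv2.cvtColor(rectify(w,c,(523.3,5.8,-.31),5),cv2.COLOR_RGB2GRAY)
# darkest pixels in each candidate hole (14 mm ring), in 30 deg steps from bottom, ccw
for k in range(12):
    a=np.radians(30*k);x=180+70*np.sin(a);y=180+70*np.cos(a)
    p=g[int(y)-25:int(y)+25,int(x)-25:int(x)+25];print(30*k,int((p<45).sum()),end='; ')
print('\nnext',to(40,175),to(40,142))
E
```

```text
(9.575, (np.float32(0.883127), 0, 6, -6))
(9.675, (np.float32(0.8798799), 0, 0, 0))
[([96.5, 172.8], 0.87, 5610)]
9.825 [619.90563777 -73.13346727 169.80751382]
0 0; 30 0; 60 0; 90 0; 120 102; 150 43; 180 242; 210 271; 240 282; 270 787; 300 550; 330 0; 
next [  8.07 -12.93  -1.32] [  8.07 -12.93   1.98]
```

Run:
```python
from t import *
save('v6',rectify(read_camera('wrist'),c,(523.3,5.8,-.31),5))
```

```text
(no output)
```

View pics/v6.png

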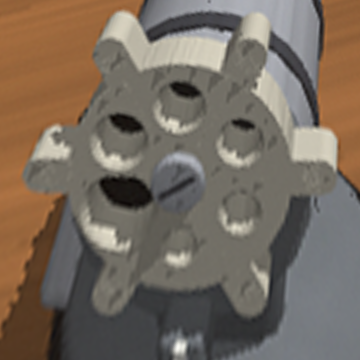

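The largest hole is now at lower left (115,200) and on a click, so there's one more click to go. Same push, full stroke, level.

>>> {"fn": "carry_out", "kwargs": {
  "series": [
    {"x":2,"y":-3,"z":-1.3,"twist":0,"gripper":0},
    {"x":4,"y":-7,"z":-1.3,"twist":0,"gripper":0},
    {"x":6.5,"y":-11,"z":-1.3,"twist":0,"gripper":0},
    {"x":8.1,"y":-12.9,"z":-1.3,"twist":0,"gripper":0},
    {"x":8.1,"y":-12.9,"z":0.3,"twist":0,"gripper":0},
    {"x":8.1,"y":-12.9,"z":1.4,"twist":0,"gripper":0},
    {"x":8.1,"y":-12.9,"z":2.1,"twist":0,"gripper":0},
    {"x":8.1,"y":-12.9,"z":2.1,"twist":0,"gripper":0}
  ]
}}

```text
time: 10.88
ee_pos: [526.9, 45.9, 147.7]
eef_rot: [-2.574, -1.8, 0.002]
force: [0.1, 0.2, -0.6]
width: -0.2
gripper_force: 0.0
```

>>> {"fn": "carry_out", "kwargs": {
  "series": [
    {"x":-0.8,"y":0,"z":0,"twist":0,"gripper":0},
    {"x":-1.2,"y":0,"z":0,"twist":0,"gripper":0},
    {"x":-1.6,"y":0,"z":0,"twist":0,"gripper":0},
    {"x":-2.0,"y":0,"z":0,"twist":0,"gripper":0},
    {"x":-2.3,"y":0,"z":0,"twist":0,"gripper":0},
    {"x":-2.6,"y":0,"z":0,"twist":0,"gripper":0},
    {"x":-2.9,"y":0,"z":0,"twist":0,"gripper":0},
    {"x":-3.2,"y":0,"z":0,"twist":0,"gripper":0},
    {"x":-3.3,"y":0,"z":0,"twist":0,"gripper":0}
  ]
}}

```text
time: 12.0
ee_pos: [515.7, 14.5, 148.3]
eef_rot: [2.574, 1.8, -0.0]
force: [-0.5, 0.0, 3.8]
width: -0.1
gripper_force: 1.1
```

>>> {"fn": "carry_out", "kwargs": {
  "series": [
    {"x":0,"y":0,"z":-1.5,"twist":0,"gripper":0},
    {"x":1,"y":0.5,"z":-3,"twist":0,"gripper":0},
    {"x":1,"y":3,"z":-3,"twist":0,"gripper":0},
    {"x":0,"y":6,"z":-3,"twist":0,"gripper":0},
    {"x":-2,"y":9,"z":-3,"twist":0,"gripper":0},
    {"x":-4,"y":12,"z":-2.5,"twist":0,"gripper":0},
    {"x":-5,"y":13,"z":-2,"twist":0,"gripper":0},
    {"x":-5,"y":13,"z":-2,"twist":0,"gripper":0}
  ]
}}

```text
time: 13.0
ee_pos: [620.1, -76.6, 167.7]
eef_rot: [-2.574, -1.798, 0.002]
force: [-0.7, 0.1, 1.0]
width: 0.2
gripper_force: 0.0
```

```bash
python3 ang.py
python3 - <<'E'
from t import *
w=read_camera('wrist');a=read_camera('side');print(get_state()['time'],e,to(40,175),to(40,142))
A=rectify(w,c,(523.3,5.8,-.31),5);B=cv2.resize(a[160:352,150:360],None,fx=1.875,fy=1.875)[:360]
save('v7',np.hstack([A,B]))
E
```

```text
(13.05, (np.float32(0.8489136), 0, 6, -6))
(13.15, (np.float32(0.87454283), 0, 0, 0))
[([93.1, 168.2], 0.79, 5698)]
13.35 [620.16992585 -75.32895815 168.79842471] [  8.27 -13.03  -1.42] [  8.27 -13.03   1.88]
```

View pics/v7.png

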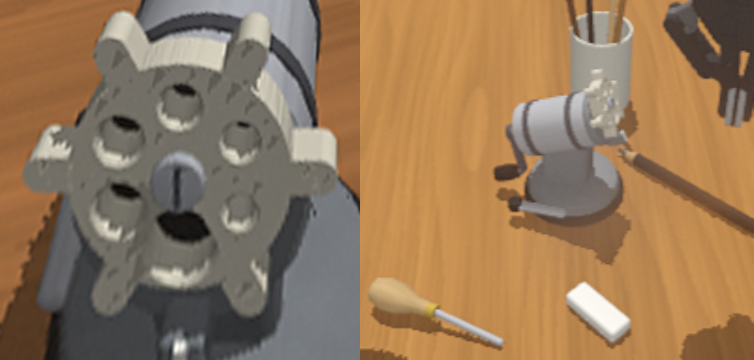

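The largest hole is at the bottom (182,240), right above the pointer (182,345), and the lobes stand on a click. The crank, pencil, jar, eraser and gouge look unmoved, and the hand is clear.

```bash
python3 -c "
from workcell import *
print(finish_job())"
```

```text
the job is handed in; nothing more can be done
None
```

The dial is turned two clicks counter-clockwise, so the largest hole is at the bottom above the pointer; the first click took two pushes because the dial stopped half-way. The hand is clear, nothing else on the bench looks moved, and the job is handed in; no verdict came back.

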